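# Hold a foldback clip gaping over a seed record card

### The job

The black foldback clip is still on the finished buff record card. Squeeze its two wire handles together so that it lets go, take it off upward, and bring it over the middle of the green record card's top edge, square to the card, with the card edge about half-way into its wide-open mouth and touching nothing. Finish while still holding it gaping there, so that I can slip a seed packet in beside the card; don't shove or tip either card stand, don't let the clip bite or push the green card, and leave the other things on the desk alone.

Things in the scene. Friction and masses are not known exactly. Their poses are not given: they have to be found in the camera images.
- clip: Loose black steel foldback (binder) clip, 50 mm wide, 50 g, at first handles-up on the buff card, its flat spine (24 mm across x, 50 mm along y, 2 mm thick) resting on the card edge. Origin: centre of the spine's underside; z up to the handles, y along the card edge, x square to the card. Two jaw plates hang from the spine's x edges; two wire-loop handles stand 46 mm above it, leaning apart.
- clip_grip (a point): Midway between the clip's two handles, 28 mm above its origin; pinch here along x from above. Handles (loops 19 mm wide along y) span 55 mm in x over their tips when on a card, 32 mm (parallel, upright) squeezed right home. That takes 6 N at first and 13 N at the end; a 25 N pinch goes to the stop and stays. Axes as the clip's.
- clip_mouth (a point): Midway between the lips of the clip's open jaws, 33 mm below its origin. Jaw plates are 34 mm long, lips rolled 3.6 mm thick; squeezed right home the plates are parallel with 20 mm free between the lips. Axes as the clip's.
- clip_back (a joint): Opening of the jaw on the clip's +x side, rad: 0 closed on a 3 mm card, -0.045 shut on nothing, 0.26 at its stop (jaw square to the spine); a spring always closes it.
- clip_front (a joint): The same for the jaw on the clip's -x side.
- buff_card: Loose stand with the finished card: buff/orange card with a dark orange band, 105 mm wide (along y), 3 mm thick (along x), fixed upright in a slotted beech block 56 x 94 x 24 mm; top edge 115 mm above the desk; 0.4 kg. Origin: centre of the block's underside; z up.
- buff_card_edge (a point): Middle of the buff card's top edge. Axes as its stand: x square to the card, y along the edge, z up.
- green_card: The same stand with the new card: green card with a dark green band, same sizes. Origin: centre of the block's underside; z up.
- green_card_edge (a point): Middle of the green card's top edge. Axes as its stand: x square to the card, y along the edge, z up.
- packet: Bystander: loose brown paper seed packet, 75 x 110 x 11 mm, lying flat. Origin: centre of its underside.
- marker: Bystander: loose red and white marker pen, 135 mm long (along its y), 17 mm thick, lying down. Origin: its underside, mid-length.
- mouse: Bystander: loose black computer mouse, 124 x 61 x 39 mm. Origin: centre of its underside.
Mind the look-alikes: they are no part of the job. What is shaped like the clip but orange, pink or turquoise is not meant.

How it is judged:
On the way:
1. the clip is squeezed open and lifted clear above the buff card (value of joint each of clip_back, clip_front above 0.12 rad and z of clip_mouth in the frame of buff_card_edge above 0.005 m and contact force between clip and buff_card below 0.2 N and contact force between the fingers and clip above 2 N), for 0.2 s.
At the end, for the whole second after the job is handed in: The fingers still squeeze the clip, both jaws open 0.19 rad or more, still, touching neither card; mouth point 8 to 31 mm below the green edge, within 6 mm of mid-plane, 20 mm of mid-edge; square, upright within 0.2 rad. Stands upright, moved under 15 mm (green), 20 mm (buff) (value of joint each of clip_back, clip_front above 0.19 rad and contact force between the fingers and clip above 3 N and contact force between clip and green_card below 0.2 N and contact force between clip and buff_card below 0.2 N and x of clip_mouth in the frame of green_card_edge between -0.006 and 0.006 m and y of clip_mouth in the frame of green_card_edge between -0.02 and 0.02 m and z of clip_mouth in the frame of green_card_edge between -0.031 and -0.008 m and angle between the y axis of clip and the y axis of green_card, either way round below 0.2 rad and angle between clip's own z axis and vertical below 0.2 rad and linear speed of clip below 0.02 m/s and angle between each of green_card, buff_card's own z axis and vertical below 0.05 rad and distance of green_card from where it was at the start of the episode below 0.015 m and distance of buff_card from where it was at the start of the episode below 0.02 m); the arm keeps its last pose, push and grip.
It fails at once if a card stand is tipped by more than 0.15 rad (angle between any of buff_card, green_card's own z axis and vertical above 0.15 rad).
It fails at once if a card stand is shoved by more than 30 mm or lifted (distance of any of buff_card, green_card from where it was at the start of the episode above 0.03 m or height (world z) of buff_card above 0.012 m).
It fails at once if the clip bites or pushes the green card with more than 4 N (contact force between clip and green_card above 4 N).
It fails at once if the packet, the marker or the mouse is moved by more than 20 mm (distance of any of packet, marker, mouse from where it was at the start of the episode above 0.02 m).
It also fails if it takes over 38 s, if anything falls off the work surface, if the arm or the gripper's body presses on something with over 40 N, if the wrist force passes 120 N, or if a joint passes its speed limit or range.

### The arm

A 6-joint arm with a two-finger parallel gripper is mounted at the origin on a cart in front of the work surface, level with it; the furniture and walls round the work are solid. World frame = base frame: x ahead of the robot, y to its left, z up, the work surface at z = 0. Lengths are in m, angles in rad, forces in N, time in s.
With the tool pointing down it reaches from about 0.275 to 0.725 m from the base axis. Payload 5.6 kg.
Tool frame: the origin (TCP) lies at the very end of the fingers, on their centre line; the grasp point (between the pads) lies behind it (env.tcp_to_grasp is the z of the grasp point in the tool frame, in m); z points along the fingers, y is the line along which they close (so a half turn about z gives the same grasp; the last joint's range is limited). The gripper opens to 85 mm and grips with 20 to 120 N. Pads are 22 mm wide; open, the fingers measure 114 mm over their backs; the gripper's body (76 mm by 85 mm) begins 54 mm behind the grasp point. The pads swing forward as they close: fully open they stand 13 mm farther back than shut.
Start: joints at [1.619, 0.255, 0.108, 0, -1.424, -0.285], TCP at [0.129, 0.535, 0.205] pointing down, gripper open.
Joint ranges: [-2.95, 2.95], [-1.21, 1.97], [-1.09, 1.5], [-2.87, 1.71], [-2.94, -0.07], [-3.05, 3.05]. Speed limits (rad/s): [2.57, 2.57, 3.14, 3.14, 3.14, 3.14].

### API

Orientations are given as a unit quaternion [x, y, z, w].
In Python, from bench import readout, viewer, ticket, env gives the robot as it stands. The module is installed in compiled form; this text tells all that it offers.
- The arm moves only by the tool servo_tool, never from a script. Its argument "increments" is a list of rows, each a list of 2 entries, a list of its own where there are three numbers: the shift along the tool's x, y, z in units of 0.5 m (1.0 is 0.5 m), then the turn, a rotation vector about the tool's x, y, z in units of 0.08 rad (1.0 is 0.08 rad). In form: [[[dx, dy, dz], [wx, wy, wz]], ...]. A call has 1 to 12 rows; each row shifts and turns the commanded pose from where the row before left it, along the tool's axes as they then stand; what a row does not reach is not made up. A row lasts 1/12 s, in which the tool goes at most 41.7 mm and 7.16 degrees, less where a joint would pass 70% of its speed; a pose out of reach is approached as far as the arm can. A call with a number of a shift or a turn outside -1 to 1 is refused whole. A call with a gripper value outside its range is refused whole. "grip" is the opening, from 0 (shut) to 1 (fully open), set as the call begins (left out, the last holds). The fingers move at their own pace and stop on an object; the grip force is fixed at half the most. Time passes only in rows, so rows that do not move let the fingers close. It gives the time, the measured TCP pose, the force, the opening and the grip force at its end, in the units of the state.
- readout.get_obs(): the state, without advancing time (a new reading comes with each control period).
- viewer.grab_frame(name): name is "side" or "top" or "wrist"; returns a dict with "color" (400x640x3 uint8, red, green, blue), "mtx" (3x3 intrinsics, pixels), "pose" (4x4, takes a point from camera to world coordinates). Camera axes: x right, y down, z forward; pixel columns grow to the right and rows downward; lengths in m; the calibration is good to about 2 mm. A picture is of the moment at which its call begins. There is no depth.
- ticket.job_done(): hands the job in; it is judged then, once.
The state is a dict: "clock": time; "joints": joint angles; "joint_vel": joint speeds; "joint_torque": joint torques, N m; "tcp_pos": TCP position; "tool_rot": TCP orientation; "force": force on the tool from outside, world axes, zero at the start; "torque": the same for the moment, N m; "opening": finger opening in m; "gripper_force": force on a finger pad.
Only numpy, scipy, OpenCV 4.12 (cv2) and the standard library are available. Lean on these libraries where they do the work, as an engineer would, in place of code of your own. Each camera call takes 0.05 s, during which the arm holds its last target. There are 200 camera calls.

## Working session

There is one attempt and no reset: what is moved stays moved. The work goes in short steps, Python scripts to look and compute and a tool call to move; the robot and the scene stay as the last step left them, time stands still between calls to the robot, and variables do not carry over. Pictures are saved under pics/ and viewed, at most 10 in all, crops included, and the job is handed in when it is done.

Besides the shell and the picture viewer there is one more tool, called after "Request:" in YAML: its name, and indented under it one key for each argument. servo_tool: Moves the arm, as the interface text tells. Its arguments: {"type":"object","properties":{"increments":{"type":"array","items":{"type":"array"}},"grip":{"type":"number"}},"required":["increments"]}

```bash
mkdir -p pics; cat > h.py <<'E'
from bench import readout, viewer, ticket, env
import numpy as np, cv2
from scipy.spatial.transform import Rotation as R
def grab(n, save=None):
    f=viewer.grab_frame(n)
    if save: cv2.imwrite('pics/'+save,cv2.cvtColor(f['color'],cv2.COLOR_RGB2BGR)); np.savez('pics/'+save[:-4],**{k:f[k] for k in('color','mtx','pose')})
    return f
def ray(f,u,v):
    d=f['pose'][:3,:3]@np.linalg.inv(f['mtx'])@np.array([u,v,1.]); return f['pose'][:3,3],d
def onz(f,u,v,z):
    o,d=ray(f,u,v); return o+d*(z-o[2])/d[2]
def proj(f,p):
    T=np.linalg.inv(f['pose']); q=f['mtx']@(T[:3,:3]@np.array(p)+T[:3,3]); return q[:2]/q[2]
def two(f,a,g,b):
    o,d=ray(f,*a);p,e=ray(g,*b); s=np.linalg.lstsq(np.c_[d,-e],p-o,rcond=None)[0]
    x,y=o+d*s[0],p+e*s[1]; return (x+y)/2,np.linalg.norm(x-y)
E
python3 - <<'E'
from h import *
for n in('top','side'):
    f=grab(n,n+'0.png'); print(n,f['pose'].round(3).tolist(),f['mtx'][0,0])
o=readout.get_obs(); print(o['clock'],o['tcp_pos'],o['tool_rot'],o['opening'],env.tcp_to_grasp)
E
```

```text
top [[-0.012, -0.989, 0.15, 0.371], [-1.0, 0.014, 0.012, -0.211], [-0.014, -0.15, -0.989, 1.285], [0.0, 0.0, 0.0, 1.0]] 484.37773730523446
side [[-0.859, -0.276, 0.43, 0.145], [-0.511, 0.452, -0.731, 0.402], [0.007, -0.848, -0.53, 0.557], [0.0, 0.0, 0.0, 1.0]] 431.03913201183303
0.1 [0.12884169 0.53419957 0.20388223] [ 9.92998953e-01 -1.18120047e-01 -6.49796868e-05  8.53978784e-04] 0.08546763950397021 -0.0187
```

View pics/top0.png

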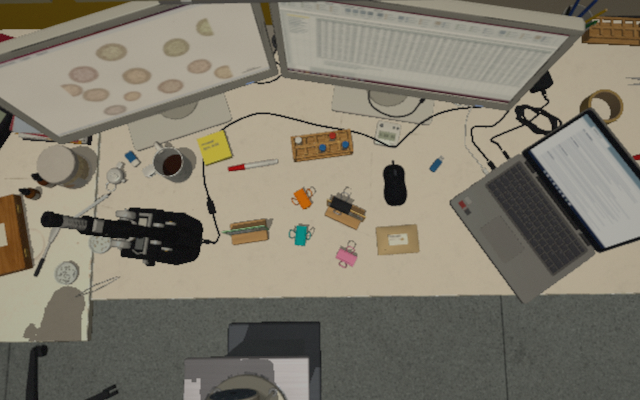

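View pics/side0.png

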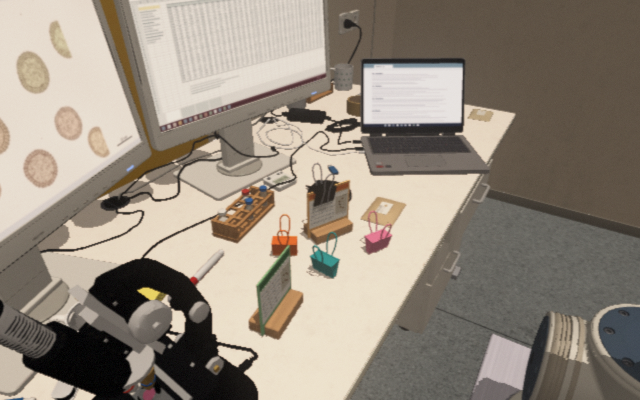

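Four things are clip-shaped: black at top (342,200), orange (303,197), turquoise (301,235) and pink (347,254). Only the black one sits on the buff card, so it fits the description. The green card is at top (250,231) and side (275,290). I'll confirm the clip in an enlarged crop.

```bash
python3 - <<'E'
import cv2,numpy as np
t=cv2.imread('pics/top0.png');s=cv2.imread('pics/side0.png')
a=cv2.resize(t[180:260,220:380],None,fx=5,fy=5,interpolation=cv2.INTER_CUBIC)[:, :800]
cv2.imwrite('pics/ct.png',a)
b=cv2.resize(s[155:345,240:370],None,fx=3,fy=3,interpolation=cv2.INTER_CUBIC)
cv2.imwrite('pics/cs.png',b)
E
```

```text
(no output)
```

View pics/ct.png

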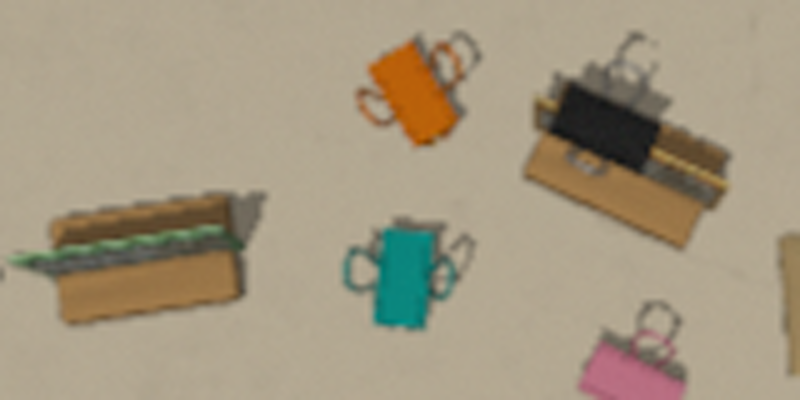

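View pics/cs.png

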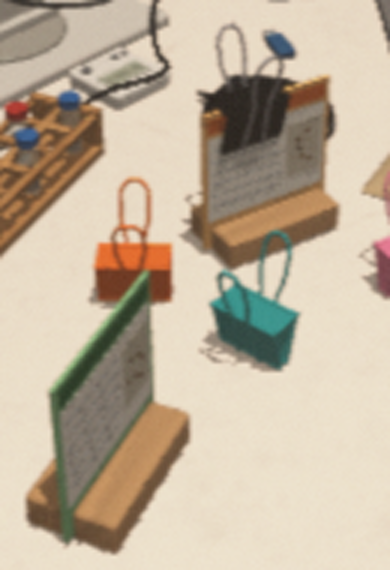

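The crop confirms it: the black clip is on the buff-banded card, at top crop (607,125). Its neighbours orange, turquoise and pink stand on the desk. Next I'll measure the edges.

```bash
python3 - <<'E'
from h import *
T=dict(np.load('pics/top0.npz'));S=dict(np.load('pics/side0.npz'))
c=lambda u,v:(220+(u+.5)/5-.5,180+(v+.5)/5-.5)
for n,a,b in(('buff',(535,102),(726,185)),('green',(12,262),(225,231))):
    p,q=onz(T,*c(*a),.115),onz(T,*c(*b),.115); d=q-p
    print(n,p.round(4),q.round(4),'len',np.linalg.norm(d).round(4),'mid',((p+q)/2).round(4),'ang',np.degrees(np.arctan2(d[1],d[0])).round(1),'side px',proj(S,p).round(1),proj(S,q).round(1))
for n,a,b in(('buffblk',(525,178),(683,248)),('greenblk',(65,323),(238,300))):
    p,q=onz(T,*c(*a),.01),onz(T,*c(*b),.01); d=q-p
    print(n,((p+q)/2).round(4),np.linalg.norm(d).round(4),np.degrees(np.arctan2(d[1],d[0])).round(1))
# black clip contour in top
im=T['color'][185:225,322:375].max(2); m=(im<55).astype(np.uint8)
k,l,st,ce=cv2.connectedComponentsWithStats(m); i=1+st[1:,4].argmax()
r=cv2.minAreaRect(cv2.findContours((l==i).astype(np.uint8),0,2)[0][0]); print(r,st[i])
for z in(.117,):
  P=[onz(T,322+u,185+v,z) for u,v in cv2.boxPoints(r)]; print(np.round(P,4), np.mean(P,0).round(4),[np.linalg.norm(P[j]-P[j-1]).round(4) for j in range(4)])
print('clipc side',proj(S,np.mean(P,0)))
# side: edges  crop px/3
cs=lambda u,v:(240+(u+.5)/3-.5,155+(v+.5)/3-.5)
print('side green ends',cs(52,390),cs(148,273),'buff',cs(203,114),cs(327,79))
for a,b in(((12,262),(52,390)),((225,231),(148,273)),((535,102),(203,114)),((726,185),(327,79))):
    x,e=two(T,c(*a),S,cs(*b)); print(x.round(4),e.round(4))
E
```

```text
buff [ 0.5378 -0.2131  0.115 ] [ 0.4959 -0.3051  0.115 ] len 0.1011 mid [ 0.5169 -0.2591  0.115 ] ang -114.5 side px [308.3 193.3] [348.8 179.3]
green [0.463  0.0413 0.115 ] [ 0.4767 -0.0619  0.115 ] len 0.1042 mid [ 0.4699 -0.0103  0.115 ] ang -82.4 side px [258.9 283.5] [290.8 243.5]
buffblk [ 0.4932 -0.2487  0.01  ] 0.091 -114.8
greenblk [ 0.4443 -0.0101  0.01  ] 0.0917 -83.2
((18.649486541748047, 20.28866195678711), (19.900785446166992, 10.559600830078125), 23.96249008178711) [  8  12  22  17 210]
[[ 0.5225 -0.2197  0.117 ]
 [ 0.5461 -0.2305  0.117 ]
 [ 0.5256 -0.2743  0.117 ]
 [ 0.5022 -0.2634  0.117 ]] [ 0.5241 -0.247   0.117 ] [np.float64(0.0483), np.float64(0.0259), np.float64(0.0484), np.float64(0.0258)]
clipc side [323.01422798 186.90344387]
side green ends (257.0, 284.66666666666663) (289.0, 245.66666666666669) buff (307.3333333333333, 192.66666666666666) (348.6666666666667, 181.0)
[0.4643 0.0425 0.1128] 0.0025
[ 0.4782 -0.0607  0.1105] 0.0024
[ 0.5385 -0.2126  0.1164] 0.0021
[ 0.4962 -0.3055  0.1107] 0.0002
```

Both views agree. The card edge ends triangulate to z ≈ 0.11–0.116, the edge lengths come out at 101 and 104 mm, and the spine is 48 x 26 mm.

| Thing | Position (x, y) | Angle |
|---|---|---|
| Clip | (0.524, -0.247) | edge at 65.5° |
| Green edge middle | (0.470, -0.010) | edge at 97.4° |

I'll go round the microscope: retract and rise first, then cross.

Request:
servo_tool:
  increments:
    - [[0.008,0.058,-0.036],[0,0,0]]
    - [[0.008,0.058,-0.036],[0,0,0]]
    - [[0.008,0.058,-0.036],[0,0,0]]
    - [[0.008,0.058,-0.036],[0,0,0]]
    - [[0.008,0.058,-0.036],[0,0,0]]
    - [[0.008,0.058,-0.036],[0,0,0]]
    - [[0.008,0.058,-0.036],[0,0,0]]
  grip: 1

```text
clock: 0.68
tcp_pos: [0.1086, 0.3289, 0.3311]
tool_rot: [0.993, -0.118, -0.0, 0.0]
force: [-0.2, 0.4, 0.3]
opening: 0.0853
gripper_force: 0.0
```

Request:
servo_tool:
  increments:
    - [[0.058,0.04,0],[0,0,0]]
    - [[0.058,0.04,0],[0,0,0]]
    - [[0.058,0.04,0],[0,0,0]]
    - [[0.058,0.04,0],[0,0,0]]
    - [[0.058,0.04,0],[0,0,0]]
    - [[0.058,0.04,0],[0,0,0]]
    - [[0.058,0.04,0],[0,0,0]]
    - [[0.058,0.04,0],[0,0,0]]

```text
clock: 1.35
tcp_pos: [0.297, 0.119, 0.3307]
tool_rot: [0.993, -0.118, 0.0, -0.0]
force: [1.0, 1.2, -0.3]
opening: 0.0852
gripper_force: 0.0
```

Tracking is exact, so I'll cross to above the buff card and then turn.

Request:
servo_tool:
  increments:
    - [[0.046,0.05,0.01],[0,0,0]]
    - [[0.046,0.05,0.01],[0,0,0]]
    - [[0.046,0.05,0.01],[0,0,0]]
    - [[0.046,0.05,0.01],[0,0,0]]
    - [[0.046,0.05,0.01],[0,0,0]]
    - [[0.046,0.05,0.01],[0,0,0]]
    - [[0.046,0.05,0.01],[0,0,0]]
    - [[0.046,0.05,0.01],[0,0,0]]
    - [[0.046,0.05,0.01],[0,0,0]]
    - [[0.046,0.05,0.01],[0,0,0]]
    - [[0.046,0.05,0.01],[0,0,0]]
    - [[0.046,0.05,0.01],[0,0,0]]

```text
clock: 2.35
tcp_pos: [0.4948, -0.2372, 0.2698]
tool_rot: [0.993, -0.118, -0.001, -0.0]
force: [1.2, 0.2, 0.4]
opening: 0.0851
gripper_force: 0.0
```

Request:
servo_tool:
  increments:
    - [[0,0,0],[0,0,1]]
    - [[0,0,0],[0,0,1]]
    - [[0,0,0],[0,0,1]]
    - [[0,0,0],[0,0,1]]
    - [[0,0,0],[0,0,1]]
    - [[0,0,0],[0,0,1]]
    - [[0,0,0],[0,0,1]]
    - [[0,0,0],[0,0,1]]
    - [[0,0,0],[0,0,1]]
    - [[0,0,0],[0,0,1]]
    - [[0,0,0],[0,0,1]]

```text
clock: 3.27
tcp_pos: [0.4943, -0.2354, 0.2702]
tool_rot: [0.847, -0.532, -0.001, 0.0]
force: [-0.8, 0.7, -0.7]
opening: 0.0852
gripper_force: 0.0
```

Request:
servo_tool:
  increments:
    - [[0,0,0],[0,0,1]]
    - [[0,0,0],[0,0,1]]
    - [[0,0,0],[0,0,1]]
    - [[0,0,0],[0,0,1]]
    - [[0,0,0],[0,0,1]]
    - [[0,0,0],[0,0,1]]
    - [[0,0,0],[0,0,1]]
    - [[0,0,0],[0,0,1]]
    - [[0,0,0],[0,0,1]]
    - [[0,0,0],[0,0,1]]
    - [[0,0,0],[0,0,1]]
    - [[0,0,0],[0,0,0]]

```text
clock: 4.27
tcp_pos: [0.4943, -0.2355, 0.2702]
tool_rot: [-0.54, 0.841, 0.0, -0.0]
force: [-0.0, 0.2, 0.3]
opening: 0.0854
gripper_force: 0.0
```

```bash
python3 - <<'E'
from h import *
f=grab('wrist','w1.png'); o=readout.get_obs(); M=R.from_quat(o['tool_rot']).as_matrix()
print(o['clock'],o['tcp_pos'],M.round(3).tolist())
print('pred clip',proj(f,[.5241,-.247,.117]),'edges',proj(f,[.5378,-.2131,.115]),proj(f,[.4959,-.3051,.115]),f['pose'].round(3).tolist())
E
```

```text
4.3167 [ 0.49433338 -0.23548502  0.270249  ] [[-0.412, -0.911, -0.001], [-0.911, 0.412, 0.0], [0.0, 0.001, -1.0]]
pred clip [290.172657   182.39777308] edges [292.52005564 211.0339185 ] [289.97888005 125.42446333] [[-0.909, 0.395, 0.13, 0.463], [0.416, 0.863, 0.286, -0.309], [0.001, 0.314, -0.949, 0.439], [0.0, 0.0, 0.0, 1.0]]
```

View pics/w1.png

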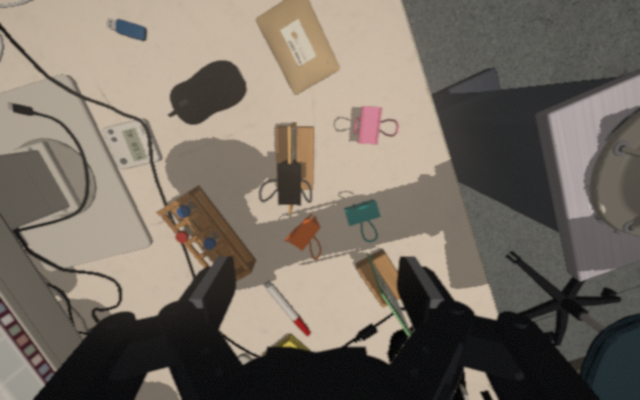

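The wrist view shows the clip spine at (289,184), against (290,182) predicted. The card runs vertically in the image, so the yaw is right. I'll go over it and down to just above the handles.

Request:
servo_tool:
  increments:
    - [[-0.001,-0.016,0.04],[0,0,0]]
    - [[-0.001,-0.016,0.04],[0,0,0]]
    - [[-0.001,-0.016,0.04],[0,0,0]]
    - [[-0.001,-0.016,0.04],[0,0,0]]
    - [[0,0,0],[0,0,0]]

```text
clock: 4.73
tcp_pos: [0.5229, -0.246, 0.1855]
tool_rot: [-0.543, 0.84, 0.004, -0.002]
force: [-0.5, -0.4, -2.1]
opening: 0.0855
gripper_force: 0.0
```

```bash
python3 - <<'E'
from h import *
f=grab('wrist','w2.png'); o=readout.get_obs(); M=R.from_quat(o['tool_rot']).as_matrix()
print(o['clock'],o['tcp_pos'])
print('pred clip',proj(f,[.5241,-.247,.117]),'TCP axis at .117,.155:',*[proj(f,[*o['tcp_pos'][:2],z]).round(1) for z in(.117,.155)])
c=np.array(o['tcp_pos']); t=c+M[:,1]*.01;print('px/10mm closing dir',proj(f,[*t[:2],.155])-proj(f,[*c[:2],.155]))
u,v=proj(f,[.5241,-.247,.135]).astype(int)
y0,x0=max(0,v-75),u-100
cv2.imwrite('pics/w2c.png',cv2.resize(cv2.cvtColor(f['color'],4)[y0:y0+150,x0:x0+200],None,fx=4,fy=4,interpolation=2)); print(x0,y0)
E
```

```text
4.7833 [ 0.52324046 -0.24660312  0.1881756 ]
pred clip [315.58174351 203.40035849] TCP axis at .117,.155: [316.6 203.4] [317.2 219.2]
px/10mm closing dir [13.15000729 -0.04197235]
215 135
```

View pics/w2c.png

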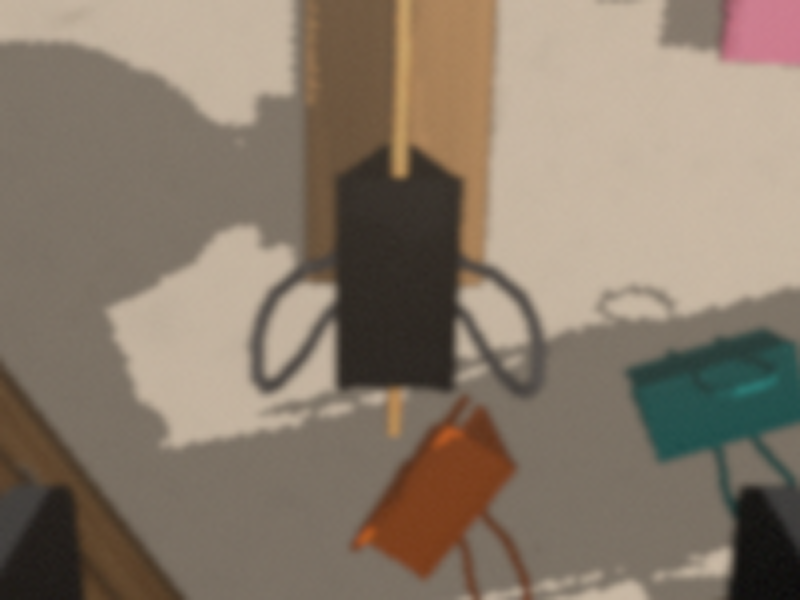

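The spine sits about 1.7 mm towards -y of the tool axis in the closing direction (crop mid 398, axis about 406). I'll trim that and descend to TCP z ≈ 0.126.

Request:
servo_tool:
  increments:
    - [[-0.003,-0.0035,0.01],[0,0,0]]
    - [[0,0,0.03],[0,0,0]]
    - [[0,0,0.03],[0,0,0]]
    - [[0,0,0.03],[0,0,0]]
    - [[0,0,0.024],[0,0,0]]
    - [[0,0,0],[0,0,0]]
    - [[0,0,0],[0,0,0]]
    - [[0,0,0],[0,0,0]]

```text
clock: 5.45
tcp_pos: [0.5276, -0.2467, 0.1306]
tool_rot: [-0.542, 0.84, -0.001, 0.001]
force: [-0.4, 0.1, 0.1]
opening: 0.0857
gripper_force: 0.0
```

Request:
servo_tool:
  increments:
    - [[0,0,0],[0,0,0]]
    - [[0,0,0],[0,0,0]]
    - [[0,0,0],[0,0,0]]
  grip: 0.62

```text
clock: 5.7
tcp_pos: [0.5268, -0.2466, 0.1301]
tool_rot: [-0.542, 0.841, -0.001, 0.0]
force: [-3.4, 4.3, 11.6]
opening: 0.0534
gripper_force: 7.2
```

```bash
python3 - <<'E'
from h import *
f=grab('wrist','w3.png'); o=readout.get_obs()
print(o['clock'],o['tcp_pos'],o['opening'],o['force'],'TCP axis .117 .155:',*[proj(f,[*o['tcp_pos'][:2],z]).round(1) for z in(.117,.155)])
cv2.imwrite('pics/w3c.png',cv2.resize(cv2.cvtColor(f['color'],4)[190:340,215:415],None,fx=4,fy=4,interpolation=2))
E
```

```text
5.75 [ 0.5269257  -0.24662996  0.13049665] 0.05314144401693342 [-1.95597145  1.9887042   6.06973322] TCP axis .117 .155: [318.2 228.9] [318.7 255.5]
```

View pics/w3c.png

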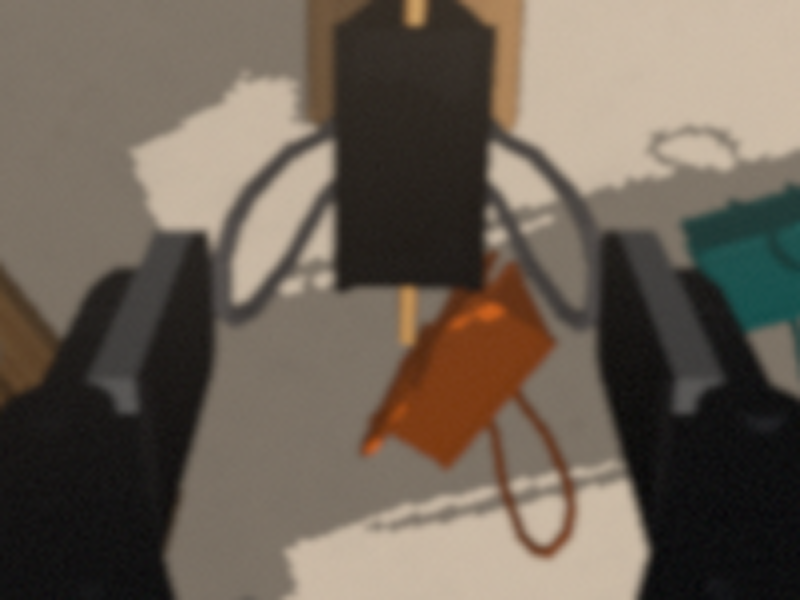

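The clip is centred: the pads are at crop 210 and 602, the handles span 213 to 600, and the spine centre is on the tool axis. I'll ease off, go 4 mm lower, then squeeze home.

Request:
servo_tool:
  increments:
    - [[0,0,0],[0,0,0]]
    - [[0,0,0.004],[0,0,0]]
    - [[0,0,0.004],[0,0,0]]
    - [[0,0,0],[0,0,0]]
  grip: 0.75

```text
clock: 6.08
tcp_pos: [0.5263, -0.2462, 0.1239]
tool_rot: [-0.542, 0.841, 0.001, -0.0]
force: [-0.6, 0.0, -0.1]
opening: 0.0642
gripper_force: 0.0
```

Request:
servo_tool:
  increments:
    - [[0,0,0],[0,0,0]]
    - [[0,0,0],[0,0,0]]
    - [[0,0,0],[0,0,0]]
    - [[0,0,0],[0,0,0]]
    - [[0,0,0],[0,0,0]]
  grip: 0.5

```text
clock: 6.5
tcp_pos: [0.5281, -0.2471, 0.1263]
tool_rot: [-0.542, 0.84, -0.002, 0.001]
force: [0.7, -1.2, 4.9]
opening: 0.043
gripper_force: 6.3
```

Request:
servo_tool:
  increments:
    - [[0,0,0],[0,0,0]]
    - [[0,0,0],[0,0,0]]
    - [[0,0,0],[0,0,0]]
    - [[0,0,0],[0,0,0]]
    - [[0,0,0],[0,0,0]]
    - [[0,0,0],[0,0,0]]
    - [[0,0,0],[0,0,0]]
    - [[0,0,0],[0,0,0]]
  grip: 0

```text
clock: 7.17
tcp_pos: [0.5297, -0.248, 0.1283]
tool_rot: [-0.542, 0.84, -0.004, 0.002]
force: [1.7, -1.1, 9.8]
opening: 0.0266
gripper_force: 59.7
```

Opening is 26.6 mm, where I expected 32, with 10 N upward on the tool. I'll look before lifting.

```bash
python3 - <<'E'
from h import *
f=grab('wrist'); s=grab('side'); o=readout.get_obs()
print(o['clock'],o['tcp_pos'],o['opening'],o['force'],o['torque'])
a=cv2.resize(f['color'][190:340,215:415],(533,400),interpolation=2); b=cv2.resize(s['color'][130:250,285:365],(267,400),interpolation=2)
cv2.imwrite('pics/w4c.png',cv2.cvtColor(np.hstack([a,b]),4))
E
```

```text
7.2667 [ 0.52973694 -0.24795145  0.12828517] 0.02668085460452168 [ 2.09318706 -0.7864201   9.99873505] [-0.23600396 -0.68896309 -0.01737919]
```

View pics/w4c.png

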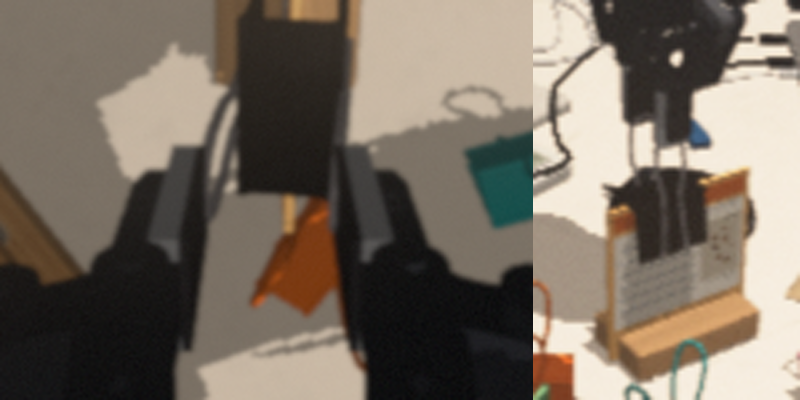

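The clip is gaping, with the plates parallel and the card between them. I'll lift straight up, checking force.

Request:
servo_tool:
  increments:
    - [[0,0,-0.01],[0,0,0]]
    - [[0,0,-0.01],[0,0,0]]
    - [[0,0,-0.01],[0,0,0]]
    - [[0,0,0],[0,0,0]]

```text
clock: 7.6
tcp_pos: [0.5269, -0.2465, 0.1405]
tool_rot: [-0.542, 0.841, -0.0, 0.0]
force: [-0.1, 0.3, -1.0]
opening: 0.0265
gripper_force: 59.2
```

Request:
servo_tool:
  increments:
    - [[0,0,-0.015],[0,0,0]]
    - [[0,0,-0.02],[0,0,0]]
    - [[0,0,-0.02],[0,0,0]]
    - [[0,0,-0.02],[0,0,0]]
    - [[0,0,-0.02],[0,0,0]]
    - [[0,0,-0.02],[0,0,0]]
    - [[0,0,-0.02],[0,0,0]]
    - [[0,0,0],[0,0,0]]
    - [[0,0,0],[0,0,0]]
    - [[0,0,0],[0,0,0]]

```text
clock: 8.43
tcp_pos: [0.5265, -0.2461, 0.2066]
tool_rot: [-0.542, 0.841, 0.0, -0.0]
force: [-1.2, 1.1, -0.7]
opening: 0.0265
gripper_force: 59.1
```

```bash
python3 - <<'E'
from h import *
f=grab('wrist','w5.png'); s=grab('side','s5.png'); o=readout.get_obs()
print(o['clock'],o['tcp_pos'],o['opening'],o['force'],o['gripper_force'],R.from_quat(o['tool_rot']).as_matrix().round(3).tolist())
u,v=proj(s,[.525,-.247,.16]).astype(int);print(u,v)
u0,v0=u-50,v-65
a=cv2.resize(f['color'][190:340,240:390],(450,450),interpolation=2); b=cv2.resize(s['color'][v0:v0+150,u0:u0+110],(330,450),interpolation=2)
cv2.imwrite('pics/w5c.png',cv2.cvtColor(np.hstack([a,b]),4)); print(u0,v0)
E
```

```text
8.5333 [ 0.52628033 -0.24615162  0.20633619] 0.026650258794689092 [ 0.41814207  1.25739361 -0.42317186] 59.149187821894884 [[-0.413, -0.911, -0.002], [-0.911, 0.413, 0.001], [0.0, 0.002, -1.0]]
322 167
272 102
```

View pics/w5c.png

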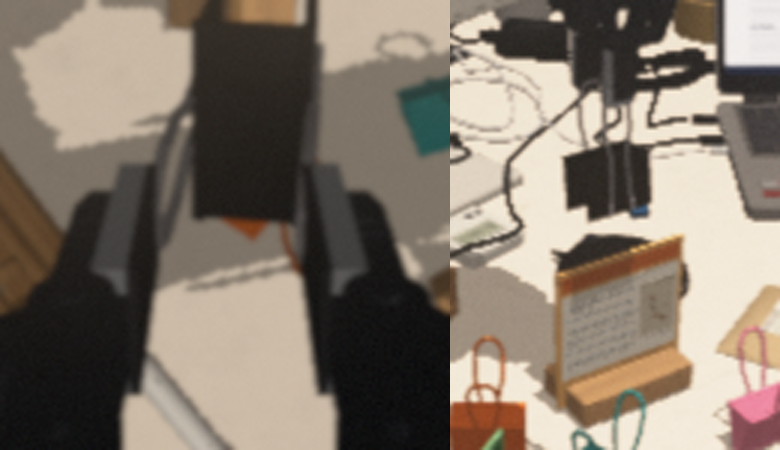

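Criterion 1 looks met: the clip hangs gaping above the buff card, and that stand hasn't moved. The spine looks a few mm towards tool +y, perhaps with slight roll. I'll carry it over the green card, staying high, and measure there, where the side camera sees it almost end-on.

Request:
servo_tool:
  increments:
    - [[-0.02,0.015,-0.02],[0,0,0]]
    - [[-0.04,0.031,0],[0,0,0]]
    - [[-0.045,0.035,0],[0,0,0]]
    - [[-0.045,0.035,0],[0,0,0]]
    - [[-0.045,0.035,0],[0,0,0]]
    - [[-0.045,0.035,0],[0,0,0]]
    - [[-0.045,0.035,0],[0,0,0]]
    - [[-0.045,0.035,0],[0,0,0]]
    - [[-0.033,0.026,0],[0,0,0]]
    - [[-0.02,0.016,0],[0,0,0]]
    - [[0,0,0],[0,0,0]]

```text
clock: 9.45
tcp_pos: [0.4694, -0.0081, 0.2176]
tool_rot: [-0.543, 0.84, 0.0, 0.0]
force: [-0.1, -0.2, -0.8]
opening: 0.0266
gripper_force: 59.2
```

Request:
servo_tool:
  increments:
    - [[0,0,0],[0,0,-0.8]]
    - [[0,0,0],[0,0,-0.9]]
    - [[0,0,0],[0,0,-0.9]]
    - [[0,0,0],[0,0,-0.9]]
    - [[0,0,0],[0,0,-0.9]]
    - [[0,0,0],[0,0,-0.9]]
    - [[0,0,0],[0,0,-0.9]]
    - [[0,0,0],[0,0,-0.7]]
    - [[0,0,0],[0,0,0]]
    - [[0,0,0],[0,0,0]]
    - [[0,0,0],[0,0,0]]

```text
clock: 10.37
tcp_pos: [0.4701, -0.0105, 0.2172]
tool_rot: [0.75, -0.662, -0.0, 0.0]
force: [-0.5, -0.5, -0.6]
opening: 0.0268
gripper_force: 59.2
```

```bash
python3 - <<'E'
from h import *
s=grab('side','s6.png'); f=grab('wrist','w6.png'); t=grab('top','t6.png'); o=readout.get_obs()
M=R.from_quat(o['tool_rot']).as_matrix(); p=np.array(o['tcp_pos'])
print(o['clock'],p,o['opening'],o['force'],M.round(3).tolist())
u,v=proj(s,[p[0],p[1],.165]).astype(int); u0,v0=u-50,v-60
b=cv2.resize(s['color'][v0:v0+120,u0:u0+80],(400,600),interpolation=2)
a=cv2.resize(f['color'][170:320,240:340+0],(400,600),interpolation=2)
cv2.imwrite('pics/s6c.png',cv2.cvtColor(np.hstack([b,a]),4)); print(u0,v0)
for z in(.115,.165,.2): print(z,'side',proj(s,[p[0],p[1],z]).round(1),'wrist',proj(f,[p[0],p[1],z]).round(1))
E
```

```text
10.5167 [ 0.47010861 -0.01044163  0.21720989] 0.02645922896005441 [ 0.94072022 -1.03272413  0.00408962] [[0.125, -0.992, -0.0], [-0.992, -0.125, -0.0], [0.0, 0.0, -1.0]]
224 176
0.115 side [275.7 262.2] wrist [317.9 194.1]
0.165 side [274.1 236.6] wrist [318.2 211.2]
0.2 side [272.9 217.4] wrist [318.6 228. ]
```

View pics/s6c.png

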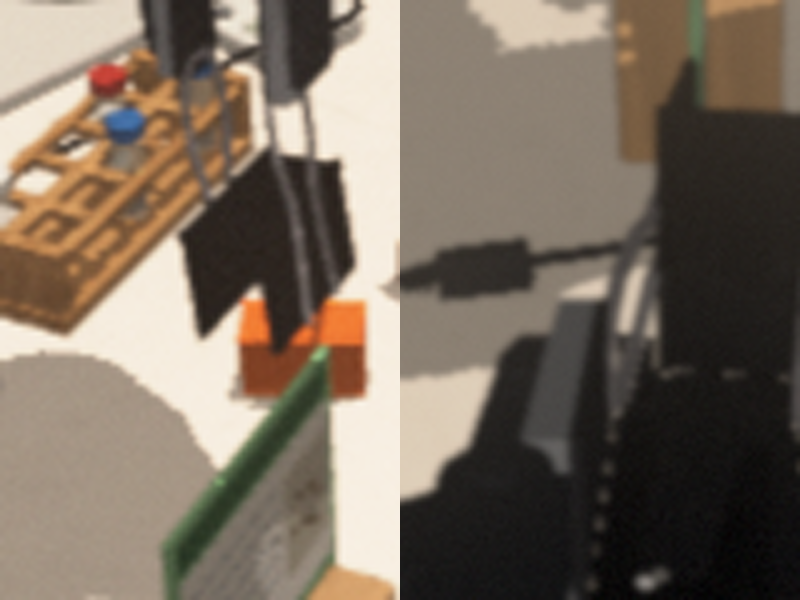

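The side view is end-on. The clip gapes with both plates nearly parallel, but it is rolled by about 0.1 rad: the plates' near edges slope 0.14 and 0.085 off vertical, with the lower end towards tool +y. Lips are at crop (200,338) and (275,350), and the card edge ends at (170,545) and (325,350). I'll roll it upright, then measure the lips against the card numerically.

Request:
servo_tool:
  increments:
    - [[0,0,0],[0.4,0,0]]
    - [[0,0,0],[0.5,0,0]]
    - [[0,0,0],[0.35,0,0]]
    - [[0,0,0],[0,0,0]]
    - [[0,0,0],[0,0,0]]
    - [[0,0,0],[0,0,0]]

```text
clock: 11.02
tcp_pos: [0.4703, -0.0104, 0.2173]
tool_rot: [0.749, -0.66, 0.033, -0.037]
force: [-0.3, 0.2, -0.7]
opening: 0.0267
gripper_force: 59.2
```

```bash
python3 - <<'E'
from h import *
s=grab('side','s7.png'); f=grab('wrist','w7.png'); o=readout.get_obs()
p=np.array(o['tcp_pos']); print(o['clock'],p,o['opening'],R.from_quat(o['tool_rot']).as_matrix().round(3).tolist())
# side: dark clip polygon below the handles
x0,y0=255,200
m=(s['color'][y0:y0+55,x0:x0+45].max(2)<48).astype(np.uint8)
for r in m[::1]: print(''.join('#' if q else '.' for q in r))
# wrist: rows of spine edges and green line
hsv=cv2.cvtColor(f['color'],cv2.COLOR_RGB2HSV)
g=cv2.inRange(hsv,(45,70,40),(85,255,255))
for v in range(120,262,8):
    us=np.where(g[v,270:370])[0]+270; d=np.where(f['color'][v,290:350].max(1)<45)[0]+290
    print(v,'green',(us.min(),us.max(),len(us)) if len(us) else None,'dark',(d.min(),d.max(),len(d)) if len(d) else None)
E
```

```text
11.1167 [ 0.47044494 -0.01034643  0.21705073] 0.026620733792667356 [[0.125, -0.987, 0.098], [-0.992, -0.125, 0.012], [0.0, -0.099, -0.995]]
.............................................
.............................................
.............................................
.............................................
.............................................
.............................................
.............................................
....................###......................
...................####......................
..................#####....##................
................#######....##....##..........
...............#########...##....##..........
..............##########....#....##..........
..............##########....#....##..........
.............###########....#....##..........
...........#############....#....##..........
..........###############....#...##..........
.........################....................
........#################....#...##..........
.......##################.........#..........
......###################....#....#.....
[... 1559 characters left out ...]
..........
120 green None dark None
128 green None dark None
136 green None dark None
144 green None dark None
152 green None dark None
160 green None dark None
168 green None dark None
176 green None dark None
184 green None dark None
192 green None dark None
200 green None dark (np.int64(307), np.int64(339), 27)
208 green None dark (np.int64(306), np.int64(342), 37)
216 green None dark (np.int64(305), np.int64(342), 38)
224 green None dark (np.int64(305), np.int64(341), 37)
232 green None dark (np.int64(304), np.int64(340), 37)
240 green None dark (np.int64(305), np.int64(339), 35)
248 green None dark (np.int64(290), np.int64(343), 38)
256 green None dark (np.int64(290), np.int64(345), 39)
```

```bash
python3 - <<'E'
from h import *
W=dict(np.load('pics/w7.npz'));S=dict(np.load('pics/s7.npz'))
o=readout.get_obs();p=np.array(o['tcp_pos']);yaw=np.arctan2(-.992,.125)
X=np.array([np.cos(yaw),np.sin(yaw)]);Y=np.array([np.sin(yaw),-np.cos(yaw)])
L=lambda q:(round(1000*(q[:2]-p[:2])@X,1),round(1000*(q[:2]-p[:2])@Y,1))  # level tool axes, mm
c=W['color'].astype(int)
for v in range(150,200,6):
    r=c[v,285:345]; ex=r[:,1]-np.maximum(r[:,0],r[:,2]); us=np.where(ex>6)[0]+285
    print(v,us.tolist()[:12], L(onz(W,us.mean(),v,.115)) if len(us) else '')
print('spine mid (wrist)',*[L(onz(W,322.5,v,.206)) for v in(208,224,240)],'edges',L(onz(W,304.5,224,.206)),L(onz(W,341.5,224,.206)))
print('card TOP est', L(np.array([.4703,-.0098])))
ce=[onz(S,257,284.7,.115),onz(S,289,245.7,.115)];print('card side ends',L(ce[0]),L(ce[1]))
for z in(.166,.170,.174):
  print(z,'near lips side',L(onz(S,262,239.5,z)),L(onz(S,277,244.5,z)))
E
```

```text
150 [323, 324, 325, 326] (np.float64(43.9), np.float64(-3.9))
156 [324, 325, 326] (np.float64(38.2), np.float64(-3.3))
162 [324, 325, 326] (np.float64(32.4), np.float64(-3.3))
168 [324, 325, 326] (np.float64(26.5), np.float64(-3.2))
174 [324, 325, 326] (np.float64(20.6), np.float64(-3.2))
180 [324, 325, 326] (np.float64(14.6), np.float64(-3.1))
186 [324, 325, 326] (np.float64(8.5), np.float64(-3.0))
192 [324, 325, 326] (np.float64(2.3), np.float64(-3.0))
198 [] 
spine mid (wrist) (np.float64(17.4), np.float64(1.5)) (np.float64(5.7), np.float64(1.6)) (np.float64(-6.4), np.float64(1.7)) edges (np.float64(5.2), np.float64(-10.9)) (np.float64(6.2), np.float64(14.6))
card TOP est (np.float64(-0.6), np.float64(0.1))
card side ends (np.float64(-55.6), np.float64(-0.3)) (np.float64(45.5), np.float64(0.2))
0.166 near lips side (np.float64(-14.8), np.float64(-11.9)) (np.float64(-16.2), np.float64(14.2))
0.17 near lips side (np.float64(-19.2), np.float64(-9.0)) (np.float64(-20.7), np.float64(16.9))
0.174 near lips side (np.float64(-23.7), np.float64(-6.1)) (np.float64(-25.1), np.float64(19.5))
```

Two views agree. The mouth is about 5.8 mm too far along tool +Y relative to the card (side 5.5–6, wrist spine 4.7 plus residual tilt) and about 6 mm along X. I'll trim the roll and position, drop 45 mm to just above the edge, and recheck.

Request:
servo_tool:
  increments:
    - [[-0.006,-0.004,0],[0.25,0,0]]
    - [[-0.006,-0.004,0],[0.25,0,0]]
    - [[0,0.0025,0.018],[0,0,0]]
    - [[0,0.0025,0.018],[0,0,0]]
    - [[0,0.0025,0.018],[0,0,0]]
    - [[0,0.0025,0.018],[0,0,0]]
    - [[0,0.0025,0.018],[0,0,0]]
    - [[0,0,0],[0,0,0]]
    - [[0,0,0],[0,0,0]]
    - [[0,0,0],[0,0,0]]
    - [[0,0,0],[0,0,0]]

```text
clock: 12.03
tcp_pos: [0.4739, -0.0039, 0.1728]
tool_rot: [0.748, -0.66, 0.047, -0.053]
force: [-0.1, 0.1, -0.4]
opening: 0.0263
gripper_force: 59.2
```

```bash
python3 - <<'E'
from h import *
S=grab('side','s8.png'); W=grab('wrist','w8.png'); o=readout.get_obs()
p=np.array(o['tcp_pos']);M=R.from_quat(o['tool_rot']).as_matrix(); print(o['clock'],p,o['force'],M.round(3).tolist())
X=M[:2,0]/np.linalg.norm(M[:2,0]);Y=np.array([X[1],-X[0]])
L=lambda q:(float(round(1000*(q[:2]-p[:2])@X,1)),float(round(1000*(q[:2]-p[:2])@Y,1)))
c=W['color'].astype(int)
for v in range(130,260,10):
    r=c[v,285:360]; us=np.where(r[:,1]-np.maximum(r[:,0],r[:,2])>6)[0]+285; d=np.where(r.max(1)<45)[0]+285
    print(v,L(onz(W,us.mean(),v,.115)) if len(us) else '-', (int(d.min()),int(d.max()),len(d),L(onz(W,d.min()-.5,v,p[2]-.0113)),L(onz(W,d.max()+.5,v,p[2]-.0113))) if len(d) else '-')
x0,y0=250,220
a=S['color'][y0:y0+70,x0:x0+50].astype(int); g=a[...,1]-np.maximum(a[...,0],a[...,2])>6; m=a.max(2)<48
for i in range(70): print(''.join('#' if m[i,j] else 'g' if g[i,j] else '.' for j in range(50)))
E
```

```text
12.1333 [ 0.47380056 -0.00383863  0.17271081] [-0.25210213  0.56640182 -1.2253121 ] [[0.126, -0.982, 0.139], [-0.992, -0.124, 0.018], [-0.0, -0.141, -0.99]]
130 - -
140 (57.9, 4.1) -
150 (50.1, 0.7) -
160 (42.1, 0.8) -
170 (33.9, 0.9) -
180 (25.6, 1.1) -
190 (17.1, 1.2) (311, 312, 2, (29.7, -7.2), (29.8, -5.9))
200 - (306, 343, 38, (22.6, -10.7), (23.7, 14.9))
210 - (306, 343, 38, (15.4, -10.8), (16.7, 15.1))
220 - (305, 343, 39, (8.0, -11.6), (9.5, 15.3))
230 - (305, 340, 36, (0.4, -11.7), (2.0, 13.5))
240 - (285, 339, 39, (-8.3, -26.4), (-5.6, 13.0))
250 - (289, 344, 40, (-16.1, -23.7), (-13.1, 16.7))
..................................##..............
.................................##...............
..................................................
..................................................
..................................................
..................................................
..................................................
..................................................
..................................................
..............................
[... 2380 characters left out ...]
ggggggggg............................
............gggggggggg............................
............ggggggggg.............................
...........ggggggggg..............................
..........ggggggggg...............................
.........gggggggggg...............................
.........ggggggggg................................
........ggggggggg.................................
.......ggggggggg..................................
.......gggggggg...................................
.......gggggggg...................................
.......ggggggg..........................g.........
.......gggggg..........................g..........
.......ggggg......................................
```

```bash
python3 - <<'E'
from h import *
S=dict(np.load('pics/s8.npz')); o=readout.get_obs()
p=np.array(o['tcp_pos']);M=R.from_quat(o['tool_rot']).as_matrix()
X=M[:2,0]/np.linalg.norm(M[:2,0]);Y=np.array([X[1],-X[0]])
L=lambda q:(float(round(1000*(q[:2]-p[:2])@X,1)),float(round(1000*(q[:2]-p[:2])@Y,1)))
print('card',L(onz(S,257,284.7,.115)),L(onz(S,289,245.7,.115)))
for z in(.122,.1254,.129): print(z,L(onz(S,258,264.5,z)),L(onz(S,272.5,271.5,z)))
E
```

```text
card (-49.6, 3.8) (51.6, 4.4)
0.122 (-16.9, -13.4) (-21.8, 14.6)
0.1254 (-20.2, -11.1) (-25.1, 16.7)
0.129 (-23.7, -8.7) (-28.6, 18.8)
```

Both views put the mouth within 0.6 mm of the card's mid-plane and upright. I'll lower it slowly by 28 mm.

Request:
servo_tool:
  increments:
    - [[0,0,0.006],[0,0,0]]
    - [[0,0.001,0.008],[0,0,0]]
    - [[0,0.001,0.008],[0,0,0]]
    - [[0,0,0],[0,0,0]]

```text
clock: 12.47
tcp_pos: [0.4732, -0.004, 0.1599]
tool_rot: [0.748, -0.66, 0.046, -0.052]
force: [-0.3, 0.3, -0.9]
opening: 0.0267
gripper_force: 59.2
```

Request:
servo_tool:
  increments:
    - [[0,0.001,0.008],[0,0,0]]
    - [[0,0.001,0.008],[0,0,0]]
    - [[0,0.001,0.008],[0,0,0]]
    - [[0,0.001,0.008],[0,0,0]]
    - [[0,0,0],[0,0,0]]
    - [[0,0,0],[0,0,0]]
    - [[0,0,0],[0,0,0]]
    - [[0,0,0],[0,0,0]]
    - [[0,0,0],[0,0,0]]
    - [[0,0,0],[0,0,0]]

```text
clock: 13.3
tcp_pos: [0.4743, -0.0038, 0.1452]
tool_rot: [0.748, -0.66, 0.046, -0.053]
force: [0.5, 0.2, -0.5]
opening: 0.0265
gripper_force: 59.2
```

```bash
python3 - <<'E'
from h import *
S=grab('side','s9.png'); W=grab('wrist','w9.png'); o=readout.get_obs()
p=np.array(o['tcp_pos']);M=R.from_quat(o['tool_rot']).as_matrix(); print(o['clock'],p,o['force'],o['opening'],'mouth z est',p[2]-.0463)
X=M[:2,0]/np.linalg.norm(M[:2,0]);Y=np.array([X[1],-X[0]])
L=lambda q:(float(round(1000*(q[:2]-p[:2])@X,1)),float(round(1000*(q[:2]-p[:2])@Y,1)))
c=W['color'].astype(int)
for v in range(140,240,10):
    r=c[v,285:360]; us=np.where(r[:,1]-np.maximum(r[:,0],r[:,2])>6)[0]+285; d=np.where(r.max(1)<45)[0]+285
    print(v,L(onz(W,us.mean(),v,.115)) if len(us) else '-', (L(onz(W,d.min()-.5,v,p[2]-.0113)),L(onz(W,d.max()+.5,v,p[2]-.0113))) if len(d) else '-')
S0=dict(np.load('pics/side0.npz'))
d=np.abs(S['color'][285:340,245:305].astype(int)-S0['color'][285:340,245:305]).max(2); print('green stand diff px',(d>40).sum())
x0,y0=250,225
a=S['color'][y0:y0+65,x0:x0+48].astype(int); g=a[...,1]-np.maximum(a[...,0],a[...,2])>6; m=a.max(2)<48
for i in range(65): print(''.join('#' if m[i,j] else 'g' if g[i,j] else '.' for j in range(48)))
E
```

```text
13.4 [ 0.47427737 -0.00379962  0.14517846] [-0.16735945 -0.69546894 -0.26442605] 0.027218700314052536 mouth z est 0.09887845582211266
140 (60.7, 7.1) -
150 (53.8, 1.6) -
160 (46.7, 1.0) -
170 (39.6, 1.1) -
180 (32.3, 1.1) -
190 (24.8, 1.2) ((29.7, -7.2), (29.8, -5.8))
200 - ((22.5, -10.6), (23.7, 14.9))
210 - ((15.3, -11.4), (16.7, 15.1))
220 - ((8.0, -11.5), (9.5, 15.4))
230 - ((0.4, -11.6), (2.0, 14.2))
green stand diff px 1200
............####..................#..###........
...........#####....................##.#........
............##....................#####.........
............#.....................#...#.........
...........#......................####..........
..................................##.##.........
...................................#.#..........
..................................#.............
..................................#.............
..................................#.............
..................................#.............
................................................
................................................
.............................
[... 1818 characters left out ...]
..............
.........###.gggggggg..###......................
.........##.ggggggggg..####.....................
.........#.gggggggggg..####.....................
..........gggggggggg...####.....................
..........ggggggggg....###......................
.........ggggggggg......#.......................
........gggggggggg......#.......................
........ggggggggg......#........................
.......ggggggggg................................
.......gggggggg.................................
.......gggggggg.................................
.......ggggggg..................................
.......gggggg..........................g........
.......ggggg....................................
```

The clip straddles the green edge: spine mid at 1.8 mm against the card's 1.2 mm, about 16 mm deep. Contact force is down at noise level and the card hasn't moved. Handing in.

```bash
python3 -c "
from h import *
print(ticket.job_done())"
```

```text
the job is handed in; nothing more can be done
None
```

I took the black clip off the buff card and handed the job in with it still held gaping over the middle of the green card's edge, about 16 mm deep by my estimate. My last check showed no sign of contact; the hand-in returned no verdict.

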